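# Tip the fallen food tub back onto its base

### The arm

A 6-joint arm with a two-finger parallel gripper is mounted at the origin on a cart in front of the work surface, level with it; the furniture and walls round the work are solid. World frame = base frame: x ahead of the robot, y to its left, z up, the work surface at z = 0. Lengths are in m, angles in rad, forces in N, time in s.
With the tool pointing down it reaches from about 0.35 to 0.775 m from the base axis. Payload 5.5 kg.
Tool frame: the origin (TCP) lies at the very end of the fingers, on their centre line; the grasp point (between the pads) lies env.pinch_z behind it (env.pinch_z is the distance from the TCP to the grasp point, in m); z points along the fingers, y is the line along which they close (so a half turn about z gives the same grasp; the last joint's range is limited). The gripper opens to 85 mm and grips with 20 to 120 N. Pads are 22 mm wide; open, the fingers measure 114 mm over their backs; the gripper's body (76 mm by 85 mm) begins 54 mm behind the grasp point. The pads swing forward as they close: fully open they stand 13 mm farther back than shut.
Start: joints at [1.061, 0.313, 0.046, 1.304, 0, 1.431], TCP at [0.208, 0.536, 0.195] pointing down, gripper open.
Joint ranges: [-2.76, 2.76], [-0.86, 1.69], [-1.03, 1.26], [-2.2, 2.34], [-1.47, 1.5], [-3.14, 3.14]. Speed limits (rad/s): [2.57, 2.57, 3.14, 3.14, 3.14, 3.14].

### API

Orientations are given as a unit quaternion [w, x, y, z].
In Python, from workcell import env, eyes gives the robot as it stands.
- The arm moves only by the shell command python3 -m jog 'ROWS' [FORCE]. ROWS is JSON, one flat list of numbers, 7 for each row, row after row: the shift along the world's x, y, z as a fraction of full scale, then the turn, a rotation vector about the world's x, y, z as a fraction of full scale, then the opening, from -1 (shut) to 1 (fully open), so that 0 is half open. A call has 1 to 12 rows; each row is the pose to reach, as a shift and turn from the pose commanded when the call began, turning the shorter way round; what a row does not reach only later rows make up. Full scale, the value 1, is 20 cm for a shift and pi rad for a turn. A row lasts 1/12 s, in which the tool goes at most 41.7 mm and 7.16 degrees, less where a joint would pass 70% of its speed; a pose out of reach is approached as far as the arm can. A call with a number of a shift or a turn outside -1 to 1 is refused whole. A call with a gripper value outside its range is refused whole. The fingers move at their own pace and stop on an object; FORCE is the grip in N (left out, the last holds). Time passes only in rows, so rows that repeat a pose let the fingers close. It gives the time, the measured TCP pose, the force, the opening and the grip force at its end, in the units of the state.
- env.get_state(): the state, without advancing time (a new reading comes with each control period).
- eyes.read_camera(name): name is "side" or "top"; returns (picture, depth): 420x560x3 uint8, red, green, blue; 420x560 float32, m along the optical axis (not along the pixel's ray), 0 where there is no reading.
- eyes.calibration(name): a dict with "fx", "fy", "cx", "cy" (pixels), "k1" (the pictures are not rectified: a ray, as slopes to the right and down, at radius r is drawn at 1 + k1 r^2 times it, then the intrinsics apply), "R" (3x3) and "t" (3): a world point X has camera coordinates R X + t. Camera axes: x right, y down, z forward; pixel columns grow to the right and rows downward; lengths in m; the calibration is good to about 2 mm. A picture is of the moment at which its call begins. calibration takes no time and is no camera call.
- env.hand_in(): hands the job in; it is judged then, once.
The state is a dict: "clock": time; "joint_pos": joint angles; "qvel": joint speeds; "tau": joint torques, N m; "tcp_pos": TCP position; "orientation": TCP orientation; "wrist_force": force on the tool from outside, world axes, zero at the start; "ft_torque": the same for the moment, N m; "finger_gap": finger opening in m; "grip_force": force on a finger pad.
Only numpy, scipy, OpenCV 4.12 (cv2) and the standard library are available. Lean on these libraries where they do the work, as an engineer would, in place of code of your own. Each camera call takes 0.05 s, during which the arm holds its last target. There are 200 camera calls.

### The job

The food tub with the orange lid has been knocked over and lies on its long side. With your fingertips, gently push at the top of its lid so that it tips back onto its base and sits flat on the worktop, lid up, near where it lay. Do not grip, lift or drag it, do not tip it onto its lid, and leave the jars and the sauce bottle standing where they are.

Things in the scene. Friction and masses are not known exactly. Their poses are not given: they have to be found in the camera images.
- topping_tub: Clear oblong food tub, orange lid fixed on; 109 (x) x 149 (y) x 60 (z) mm, 0.3 to 0.55 kg. Origin: centre of its base's underside. Own z points from the base out through the lid, own y along its length. At the start it lies on its long side at -x: own x almost straight up, own z almost level (11 degrees upward), 107 mm high, origin 44 mm above the worktop.
- tub_centre (a point): Centre of the tub, 30 mm from its base along its own z. The lid's outer face is 60 mm from the base; its rim is the widest part, 109 x 149 mm at 48 to 53 mm from the base; the base is about 90 x 125 mm.
- tub_foot_edge (a point): Middle of the long lower edge of the tub's base, about which it tips; it stays on the worktop. Pushed level on the lid face 80 mm above the worktop (1 to 3 N) the tub tips, and after some 25 degrees falls onto its base by itself. Pushed low it slides.
- chilli_jar: Jar with a red lid, 58 mm across, 86 mm high, standing loose to the right of the tub; leave it alone. Origin: centre of its underside.
- sauce_bottle: Red squeeze bottle with a white nozzle, 52 mm across, 165 mm high, standing loose to the right of the tub; leave it alone. Origin: centre of its underside.
- spice_jar: Spice jar with a black cap, 44 mm across, 105 mm high, standing loose behind the tub; leave it alone. Origin: centre of its underside.
- rail_end (a point): Left end of the fixed wooden barrier that stands between the robot and the worktop, along y; this point is on its far face, 0.30 m above the worktop. The barrier spans x 0.265 to 0.31 m, y -0.70 to +0.24 m, and its top is 0.515 m above the worktop. The tub lies to the left of its end; keep the arm left of it or above it.

How it is judged:
By the outcome, as a careful person would: the job done as asked, in the order asked, and still so for the second after the job is handed in, with the robot touching nothing.
It also fails if it takes over 38 s, if anything falls off the work surface, if the arm or the gripper's body presses on something with over 40 N, if the wrist force passes 120 N, or if a joint passes its speed limit or range.

## Working session

There is one attempt and no reset: what is moved stays moved. The work goes in short steps, Python scripts to look and compute and a shell command to move; the robot and the scene stay as the last step left them, time stands still between calls to the robot, and variables do not carry over. Pictures are saved under pics/ and viewed, at most 10 in all, crops included, and the job is handed in when it is done.

```bash
mkdir -p pics
cat > h.py <<'E'
import numpy as np, cv2
from workcell import env, eyes
def ray(c,u,v):
    x=np.array([(u-c['cx'])/c['fx'],(v-c['cy'])/c['fy']]);s=x.copy()
    for _ in range(20): s=x/(1+c['k1']*(s@s))
    return s
def cloud(name):
    im,d=eyes.read_camera(name);c=eyes.calibration(name)
    v,u=np.mgrid[:420,:560]
    xd=np.stack([(u-c['cx'])/c['fx'],(v-c['cy'])/c['fy']],-1);s=xd.copy()
    for _ in range(20): s=xd/(1+c['k1']*(s**2).sum(-1,keepdims=True))
    P=np.concatenate([s*d[...,None],d[...,None]],-1)
    X=(P-np.array(c['t']))@np.array(c['R']); X[d==0]=np.nan
    return im,X
E
python3 - <<'E'
from h import *
for n in ("side","top"):
    im,X=cloud(n); cv2.imwrite(f'pics/{n}0.png',im[...,::-1]); np.save(f'{n}0.npy',X)
    c=eyes.calibration(n); print(n,-np.array(c['R']).T@c['t'],np.array(c['R'])[2])
s=env.get_state(); print(s['clock'],s['tcp_pos'],s['orientation'],s['finger_gap'],env.pinch_z)
E
```

```text
side [ 0.53874101 -0.447229    0.73097943] [-0.03017172  0.80045978 -0.5986266 ]
top [0.33352167 0.21687988 1.33840858] [ 0.15819635  0.02715612 -0.98703417]
0.1 [0.20756942 0.5356521  0.19450047] [-2.70197118e-04  1.83847527e-01  9.82954424e-01 -7.83460458e-04] 0.08539852924190443 0.0187
```

View pics/side0.png

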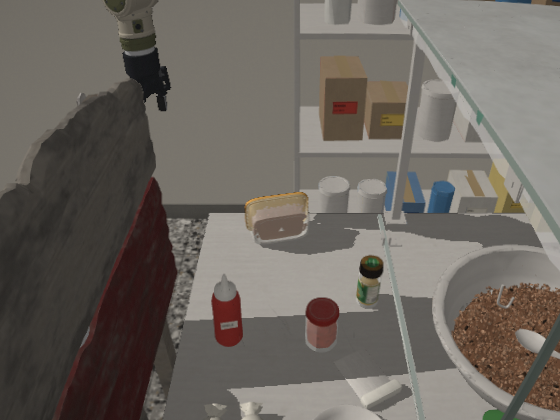

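View pics/top0.png

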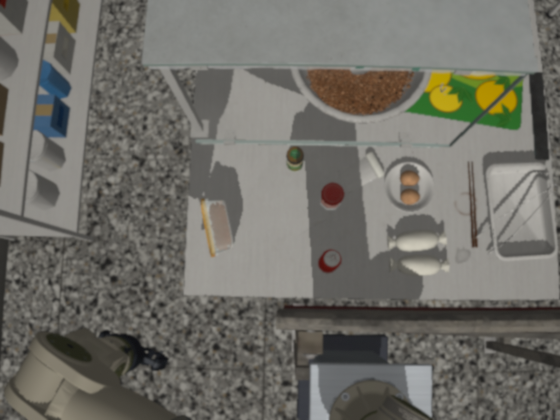

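The top view shows the tub's lid (px 203,200 to 211,255) facing +y and the base (px 232,245) facing −y. The sauce bottle is at 330,260, the chilli jar at 332,195 and the spice jar at 295,157. The side view agrees: lid at 250–308, 200, with a glass shelf on the right. Next I measure these points.

Run:
```python
from h import *
for n,b in (("top",(195,190,240,262)),("side",(238,185,318,250))):
    X=np.load(n+'0.npy'); im=cv2.imread(f'pics/{n}0.png')
    u0,v0,u1,v1=b; h=cv2.cvtColor(im,cv2.COLOR_BGR2HSV)[v0:v1,u0:u1]; x=X[v0:v1,u0:u1]
    m=(h[...,0]>8)&(h[...,0]<24)&(h[...,1]>120)&(h[...,2]>110)&(x[...,2]>0.01)
    p=x[m]; print(n,'orange',m.sum(),p.min(0).round(3),p.max(0).round(3),p.mean(0).round(3))
    t=p[p[:,2]>0.085]; print(' high',len(t),t.min(0).round(3),t.max(0).round(3)); 
    c,s=t.mean(0)[:2],np.linalg.svd(t[:,:2]-t.mean(0)[:2],full_matrices=False)[2][0]; print(' line',c.round(3),s.round(3),'deg',np.degrees(np.arctan2(s[1],s[0])).round(1))
    q=x[(x[...,2]>0.02)&(x[...,2]<.13)]; print(' all',q.min(0).round(3),q.max(0).round(3))
X=np.load('top0.npy')
for nm,u,v in (('bottle',330,258),('chilli',332,193),('spice',295,156),('glass rail',260,142),('post',201,127),('shelf',170,67),('table left',187,240),('table front',240,297),('gripper',150,355),('glass up',260,110),('upper',260,40)): print(nm,X[v,u].round(3))
```

```text
top orange 53 [0.422 0.41  0.012] [0.558 0.452 0.108] [0.496 0.434 0.062]
 high 27 [0.423 0.41  0.087] [0.558 0.44  0.108]
 line [0.491 0.427] [-0.974 -0.225] deg -167.0
 all [0.42  0.359 0.02 ] [0.565 0.455 0.111]
side orange 136 [0.425 0.407 0.083] [0.564 0.441 0.111] [0.491 0.423 0.105]
 high 135 [0.426 0.407 0.086] [0.564 0.441 0.111]
 line [0.491 0.423] [-0.975 -0.223] deg -167.1
 all [0.424 0.36  0.02 ] [0.569 0.443 0.111]
bottle [0.416 0.121 0.145]
chilli [0.584 0.112 0.085]
spice [0.674 0.207 0.106]
glass rail [0.74  0.303 0.007]
post [0.771 0.464 0.037]
shelf [0.738 0.444 0.483]
table left [0.465 0.493 0.004]
table front [ 0.308  0.423 -0.814]
gripper [0.198 0.495 0.311]
glass up [0.835 0.307 0.   ]
upper [0.774 0.276 0.518]
```

Run:
```python
from h import *
X=np.load('top0.npy')
a=1.061; e=np.array([np.cos(a),np.sin(a)]); l=np.array([-np.sin(a),np.cos(a)])
for u,v in [(20,400),(40,360),(30,375),(60,350),(70,375),(85,400),(110,345),(130,350),(60,410),(140,410),(170,410),(200,418),(330,400),(375,395),(400,390),(350,415),(430,410),(300,318),(120,330),(290,335),(340,345)]:
    p=X[v,u]; print((u,v),p.round(3),'radial %.3f lateral %.3f'%(p[:2]@e,p[:2]@l))
X=np.load('side0.npy')
for u,v in [(135,10),(135,40),(140,60),(150,80),(165,95),(82,98),(110,100),(150,130)]:print('side',(u,v),X[v,u].round(3))
```

```text
(20, 400) [0.184 0.555 0.717] radial 0.574 lateral 0.110
(40, 360) [0.237 0.529 0.716] radial 0.578 lateral 0.051
(30, 375) [0.217 0.544 0.714] radial 0.580 lateral 0.076
(60, 350) [0.25  0.509 0.704] radial 0.566 lateral 0.030
(70, 375) [0.222 0.486 0.72 ] radial 0.533 lateral 0.044
(85, 400) [0.192 0.466 0.717] radial 0.501 lateral 0.060
(110, 345) [0.235 0.517 0.491] radial 0.566 lateral 0.047
(130, 350) [0.226 0.488 0.469] radial 0.536 lateral 0.041
(60, 410) [0.176 0.5   0.716] radial 0.522 lateral 0.090
(140, 410) [0.183 0.396 0.714] radial 0.435 lateral 0.033
(170, 410) [-0.174  0.703 -0.803] radial 0.529 lateral 0.495
(200, 418) [-0.202  0.576 -0.809] radial 0.404 lateral 0.458
(330, 400) [ 0.056  0.104 -0.   ] radial 0.118 lateral 0.002
(375, 395) [ 0.076 -0.008  0.029] radial 0.030 lateral -0.070
(400, 390) [ 0.084 -0.078 -0.001] radial -0.028 lateral -0.111
(350, 415) [0.035 0.06  0.071] radial 0.070 lateral -0.001
(430, 410) [ 0.031 -0.159 -0.002] radial -0.124 lateral -0.105
(300, 318) [0.29  0.197 0.472] radial 0.313 lateral -0.157
(120, 330) [ 0.151  0.932 -0.797] radial 0.887 lateral 0.322
(290, 335) [ 0.155  0.208 -0.8  ] radial 0.257 lateral -0.034
(340, 345) [ 0.128  0.009 -0.699] radial 0.070 lateral -0.108
side (135, 10) [0.22  0.517 0.496]
side (135, 40) [0.214 0.503 0.439]
side (140, 60) [0.218 0.5   0.397]
side (150, 80) [nan nan nan]
side (165, 95) [-0.036  1.506 -0.122]
side (82, 98) [0.229 0.18  0.456]
side (110, 100) [0.296 0.121 0.478]
side (150, 130) [-0.132  1.501 -0.292]
```

```bash
python3 -c "
import cv2
im=cv2.imread('pics/top0.png')[280:420,0:450]; cv2.imwrite('pics/crop1.png',cv2.resize(im,None,fx=1.77,fy=1.77,interpolation=2))"
```

```text
(no output)
```

View pics/crop1.png

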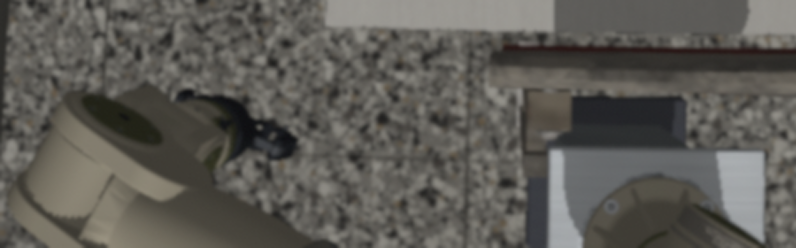

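Run:
```python
from h import *
from scipy.spatial.transform import Rotation as R
w,x,y,z=env.get_state()['orientation']; R0=R.from_quat([x,y,z,w])
for yaw in (0,34):
    T=R.from_rotvec([-.29,-.29,0])*R.from_euler('z',yaw,degrees=True)
    print(yaw,(T.as_rotvec()/np.pi).round(3),np.degrees(T.magnitude()).round(1)); print((T*R0).as_matrix().round(2))
X=np.load('top0.npy'); S=X[:300,:110].reshape(-1,3); S=S[(S[:,2]>.1)]
print('shelf',np.nanmin(S,0),np.nanpercentile(S,[1,5],axis=0))
```

```text
0 [-0.092 -0.092  0.   ] 23.5
[[-0.88  0.39  0.28]
 [ 0.31  0.91 -0.28]
 [-0.36 -0.16 -0.92]]
34 [-0.117 -0.062  0.186] 41.1
[[-0.94 -0.17  0.28]
 [-0.25  0.93 -0.28]
 [-0.21 -0.34 -0.92]]Traceback (most recent call last):
  File "<stdin>", line 8, in <module>
    res = np.fmin.reduce(a, axis=axis, out=out, **kwargs)
ValueError: zero-size array to reduction operation fmin which has no identity
```

```bash
python3 -m jog '[0.2,0,0,-0.117,-0.062,0.186,-1, 0.4,0,0,-0.117,-0.062,0.186,-1, 0.6,0,0,-0.117,-0.062,0.186,-1, 0.75,0,0,-0.117,-0.062,0.186,-1, 0.75,0,0,-0.117,-0.062,0.186,-1, 0.75,0,0,-0.117,-0.062,0.186,-1, 0.75,0,0,-0.117,-0.062,0.186,-1, 0.75,0,0,-0.117,-0.062,0.186,-1, 0.75,0,0,-0.117,-0.062,0.186,-1]'; python3 -c "
from h import *
s=env.get_state();print(s['joint_pos'],s['wrist_force'],s['orientation'])"
```

```text
clock: 0.85
tcp_pos: [0.3577, 0.5361, 0.1953]
orientation: [0.126, -0.108, 0.973, -0.159]
wrist_force: [0.7, -0.8, 0.4]
finger_gap: -0.0
grip_force: 0.0
[ 1.05794656  0.57691328  0.38274326  1.49375403 -0.39266765  0.85998351] [ 0.69046802 -0.78106319  0.44453982] [ 0.12644198 -0.10811725  0.97318619 -0.15884496]
```

```bash
python3 -m jog '[0.15,-0.06,0,0,0,0,-1, 0.3,-0.12,-0.05,0,0,0,-1, 0.45,-0.18,-0.15,0,0,0,-1, 0.6,-0.22,-0.3,0,0,0,-1, 0.6,-0.22,-0.45,0,0,0,-1, 0.6,-0.22,-0.57,0,0,0,-1, 0.6,-0.22,-0.57,0,0,0,-1, 0.6,-0.22,-0.57,0,0,0,-1]'
python3 - <<'E'
from h import *
s=env.get_state();print(s['joint_pos'],s['wrist_force'])
im,_=cloud('side'); cv2.imwrite('pics/s1.png',cv2.resize(im[60:270,60:340,::-1],None,fx=2.8,fy=2.8,interpolation=2))
im,_=cloud('top'); cv2.imwrite('pics/t1.png',im[...,::-1])
E
```

```text
clock: 1.52
tcp_pos: [0.4777, 0.4906, 0.0808]
orientation: [0.126, -0.108, 0.973, -0.16]
wrist_force: [0.3, 0.0, 0.4]
finger_gap: 0.0002
grip_force: 0.0
[ 0.87668832  0.63394605  0.20088289  1.18116061 -0.40766532  0.66416992] [0.31326815 0.04628498 0.38893073]
```

View pics/s1.png

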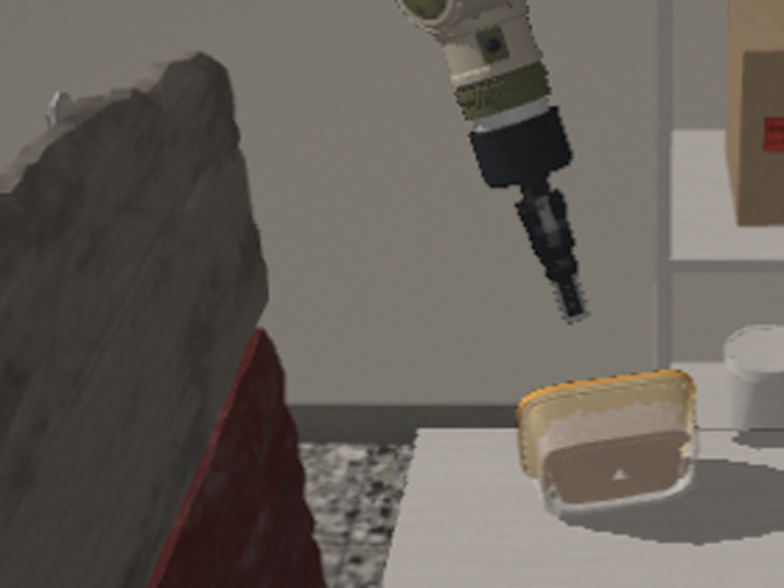

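View pics/t1.png

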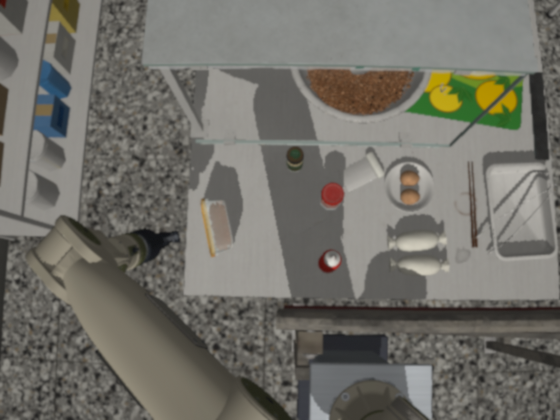

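Run:
```python
from h import *
p=env.get_state()['tcp_pos']
for n in('side','top'):
    c=eyes.calibration(n); q=np.array(c['R'])@p+c['t']; s=q[:2]/q[2]; s=s*(1+c['k1']*s@s); print(n,s*[c['fx'],c['fy']]+[c['cx'],c['cy']])
im,X=cloud('top'); 
for v in range(230,246,2): print([tuple(X[v,u].round(3)) for u in (166,170,174,178)])
im,X=cloud('side')
m=(X[...,2]>.05)&(X[...,2]<.25)&(X[...,1]>.45)&(X[...,1]<.7)&(X[...,0]<.6); vv,uu=np.where(m); i=np.argsort(vv)[-8:]
for k in i: print(uu[k],vv[k],X[vv[k],uu[k]].round(3))
```

```text
side [270.21956308 186.52095324]
top [180.7632088  231.49782488]
[(np.float64(0.587), np.float64(0.755), np.float64(-0.807)), (np.float64(0.587), np.float64(0.736), np.float64(-0.801)), (np.float64(0.587), np.float64(0.718), np.float64(-0.801)), (np.float64(0.586), np.float64(0.699), np.float64(-0.794))]
[(np.float64(0.577), np.float64(0.752), np.float64(-0.798)), (np.float64(0.466), np.float64(0.497), np.float64(0.181)), (np.float64(0.461), np.float64(0.478), np.float64(0.224)), (np.float64(0.462), np.float64(0.471), np.float64(0.214))]
[(np.float64(0.461), np.float64(0.506), np.float64(0.183)), (np.float64(0.462), np.float64(0.499), np.float64(0.173)), (np.float64(0.457), np.float64(0.479), np.float64(0.218)), (np.float64(0.457), np.float64(0.469), np.float64(0.221))]
[(np.float64(0.451), np.float64(0.495), np.float64(0.224)), (np.float64(0.452), np.float64(0.486), np.float64(0.225)), (np.float64(0.452), np.float64(0.478), np.float64(0.222)), (np.float64(0.453), np.float64(0.469), np.float64(0.219))]
[(np.float64(0.447), np.float64(0.494), np.float64(0.228)), (np.float64(0.447), np
[... 383 characters left out ...]
.218))]
[(np.float64(0.437), np.float64(0.493), np.float64(0.23)), (np.float64(0.443), np.float64(0.499), np.float64(0.167)), (np.float64(0.44), np.float64(0.48), np.float64(0.208)), (np.float64(0.44), np.float64(0.47), np.float64(0.213))]
[(np.float64(0.433), np.float64(0.493), np.float64(0.229)), (np.float64(0.525), np.float64(0.731), np.float64(-0.795)), (np.float64(0.526), np.float64(0.715), np.float64(-0.801)), (np.float64(0.526), np.float64(0.696), np.float64(-0.795))]
262 172 [0.46  0.499 0.121]
263 172 [0.463 0.496 0.123]
264 172 [0.465 0.499 0.121]
265 172 [0.468 0.495 0.124]
266 172 [0.47 0.5  0.12]
267 172 [0.472 0.498 0.121]
263 173 [0.463 0.496 0.12 ]
264 173 [0.465 0.496 0.12 ]
```

Run:
```python
from h import *
im,X=cloud('side'); c=im[130:220,235:315,::-1]
cv2.imwrite('pics/s2.png',cv2.resize(c,None,fx=6.5,fy=6.5,interpolation=0))
print(X[165:192:2,262:276:2,2].round(2)); print(env.get_state()['tcp_pos'])
```

```text
[[ 0.14  0.14  0.14  0.14 -0.49 -0.48 -0.49]
 [ 0.14  0.13  0.14  0.14  0.13 -0.49 -0.5 ]
 [ 0.13  0.13  0.13  0.13  0.13 -0.52 -0.51]
 [ 0.12  0.13  0.12  0.12 -0.52 -0.52 -0.52]
 [-0.53  0.12 -0.54 -0.53 -0.53 -0.53 -0.53]
 [-0.54 -0.54 -0.54 -0.54 -0.54 -0.54 -0.55]
 [-0.55 -0.55 -0.55 -0.55 -0.56 -0.56 -0.55]
 [-0.57 -0.56 -0.57 -0.57 -0.56 -0.56 -0.57]
 [-0.58 -0.58 -0.57 -0.58 -0.58 -0.58 -0.57]
 [-0.6  -0.59 -0.59 -0.59 -0.59 -0.59 -0.59]
 [-0.6  -0.6  -0.6  -0.6  -0.6  -0.6  -0.6 ]
 [-0.61 -0.61 -0.61 -0.61 -0.61 -0.62 -0.62]
 [-0.62 -0.62 -0.63 -0.62 -0.62 -0.62 -0.62]
 [-0.64 -0.64 -0.63 -0.63 -0.63 -0.63 -0.64]]
[0.47852688 0.49363098 0.08402179]
```

View pics/s2.png

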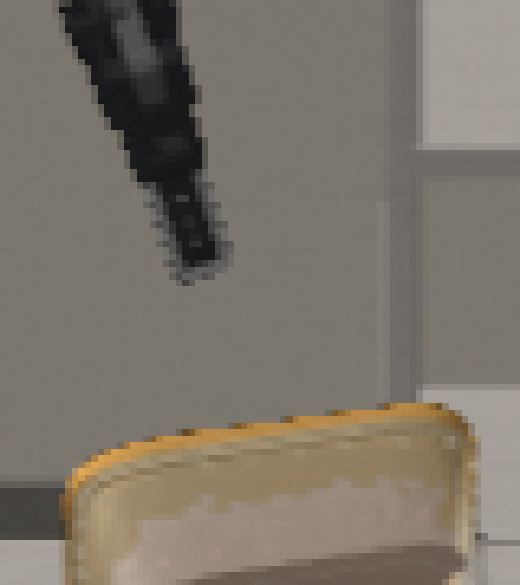

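Run:
```python
from h import *
c=eyes.calibration('side')
for p in ([.2076,.5357,.1945],[.2076,.5357,.2345],[.2076+.043*.36,.5357+.04,.2075]):
    q=np.array(c['R'])@p+c['t']; s=q[:2]/q[2]; s=s*(1+c['k1']*s@s); print(s*[c['fx'],c['fy']]+[c['cx'],c['cy']])
X=np.load('side0.npy'); m=(X[...,1]>.4)&(X[...,1]<.65)&(X[...,2]>.12)&(X[...,2]<.33)&(X[...,0]<.35); v,u=np.where(m); k=np.argsort(v)[-6:]
for i in k: print(u[i],v[i],X[v[i],u[i]].round(3))
for i in range(3): print(env.get_state()['tcp_pos'])
```

```text
[154.4734288  137.70089862]
[151.66374323 122.45763963]
[163.84243598 124.77850513]
160 110 [0.219 0.578 0.245]
161 110 [0.222 0.575 0.247]
162 110 [0.225 0.575 0.247]
163 110 [0.227 0.575 0.247]
164 110 [0.23  0.574 0.247]
165 110 [0.233 0.573 0.248]
[0.47852688 0.49363098 0.08402179]
[0.47852688 0.49363098 0.08402179]
[0.47852688 0.49363098 0.08402179]
```

```bash
python3 -m jog '[0.02,-0.08,0,0,0,0,-1, 0.04,-0.16,0,0,0,0,-1, 0.05,-0.2,0,0,0,0,-1, 0.055,-0.24,0,0,0,0,-1, 0.06,-0.26,0,0,0,0,-1, 0.065,-0.28,0,0,0,0,-1, 0.07,-0.3,0,0,0,0,-1, 0.075,-0.32,0,0,0,0,-1, 0.075,-0.32,0,0,0,0,-1]'
python3 - <<'E'
from h import *
s=env.get_state();print(s['wrist_force'])
im,X=cloud('side'); x=X[140:250,238:318]; h=cv2.cvtColor(im,cv2.COLOR_RGB2HSV)[140:250,238:318]
m=(h[...,0]>8)&(h[...,0]<24)&(h[...,1]>120)&(h[...,2]>110)&(x[...,2]>0.01)
p=x[m]; print('lid',p.min(0).round(3),p.max(0).round(3),p.mean(0).round(3))
cv2.imwrite('pics/s3.png',cv2.resize(im[120:260,220:340,::-1],None,fx=4,fy=4,interpolation=0))
E
```

```text
clock: 2.52
tcp_pos: [0.4929, 0.4277, 0.0813]
orientation: [0.127, -0.109, 0.973, -0.159]
wrist_force: [0.1, -1.2, 0.2]
finger_gap: -0.0002
grip_force: 0.0
[ 0.11946734 -1.16252856  0.22937445]
lid [0.425 0.403 0.037] [0.565 0.441 0.11 ] [0.49  0.423 0.105]
```

View pics/s3.png

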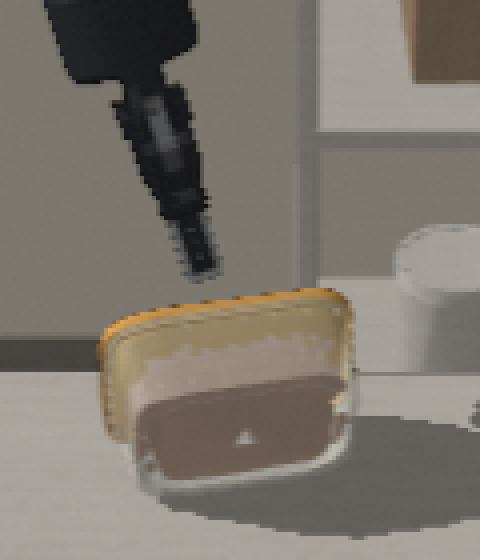

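The picture shows the fingertips (crop 205,272) still above and behind the tub, which hasn't moved. The real fingertips therefore end about 39 mm short of the reported TCP along the tool axis, and the start picture shows the same offset. I'll back off, go lower to allow for it, then push.

```bash
python3 -m jog '[-0.015,0.12,0,0,0,0,-1, -0.015,0.195,0,0,0,0,-1, -0.015,0.195,-0.09,0,0,0,-1, -0.015,0.195,-0.18,0,0,0,-1, -0.015,0.195,-0.18,0,0,0,-1, -0.015,0.195,-0.18,0,0,0,-1]' && python3 -m jog '[0.02,-0.08,0,0,0,0,-1, 0.03,-0.13,0,0,0,0,-1, 0.04,-0.17,0,0,0,0,-1, 0.045,-0.2,0,0,0,0,-1, 0.05,-0.22,0,0,0,0,-1, 0.055,-0.24,0,0,0,0,-1, 0.055,-0.24,0,0,0,0,-1]'
python3 - <<'E'
from h import *
s=env.get_state();print(s['wrist_force'])
im,X=cloud('side'); x=X[140:250,238:318]; h=cv2.cvtColor(im,cv2.COLOR_RGB2HSV)[140:250,238:318]
m=(h[...,0]>8)&(h[...,0]<24)&(h[...,1]>120)&(h[...,2]>110)&(x[...,2]>0.01)
p=x[m]; print('lid',p.min(0).round(3),p.max(0).round(3),p.mean(0).round(3))
E
```

```text
clock: 3.07
tcp_pos: [0.4889, 0.4665, 0.044]
orientation: [0.126, -0.109, 0.973, -0.16]
wrist_force: [-0.3, -0.1, -0.3]
finger_gap: 0.0
grip_force: 0.0
clock: 3.65
tcp_pos: [0.5012, 0.4187, 0.0459]
orientation: [0.127, -0.109, 0.973, -0.159]
wrist_force: [0.7, 0.6, 0.2]
finger_gap: 0.0002
grip_force: 0.2
[0.7372551  0.56315701 0.22318312]
lid [0.429 0.392 0.091] [0.567 0.428 0.113] [0.496 0.41  0.108]
```

```bash
python3 -m jog '[0.005,-0.02,0,0,0,0,-1, 0.01,-0.04,0,0,0,0,-1, 0.014,-0.06,0,0,0,0,-1, 0.018,-0.08,0,0,0,0,-1, 0.023,-0.1,0,0,0,0,-1]'
cat > lid.py <<'E'
from h import *
print(env.get_state()['wrist_force'].round(2) if hasattr(env.get_state()['wrist_force'],'round') else env.get_state()['wrist_force'])
im,X=cloud('side'); x=X[140:270,228:325]; h=cv2.cvtColor(im,cv2.COLOR_RGB2HSV)[140:270,228:325]
m=(h[...,0]>8)&(h[...,0]<24)&(h[...,1]>120)&(h[...,2]>110)&(x[...,2]>0.01)
p=x[m]; print('lid',p.min(0).round(3),p.max(0).round(3),p.mean(0).round(3))
E
python3 lid.py
```

```text
clock: 4.12
tcp_pos: [0.5055, 0.3987, 0.0454]
orientation: [0.127, -0.109, 0.973, -0.159]
wrist_force: [-0.6, 0.9, 1.5]
finger_gap: -0.0001
grip_force: 0.7
[-0.58  0.89  1.51]
lid [0.433 0.363 0.08 ] [0.572 0.398 0.116] [0.5   0.379 0.11 ]
```

Tipping well. Carry on gently.

```bash
python3 -m jog '[0.005,-0.02,0,0,0,0,-1, 0.01,-0.035,0,0,0,0,-1, 0.012,-0.05,0,0,0,0,-1, 0.012,-0.05,0,0,0,0,-1]'; python3 lid.py
```

```text
clock: 4.5
tcp_pos: [0.5077, 0.3882, 0.0449]
orientation: [0.126, -0.109, 0.973, -0.16]
wrist_force: [0.2, -0.0, -0.2]
finger_gap: 0.0001
grip_force: 0.0
[ 0.2  -0.03 -0.22]
lid [0.435 0.308 0.052] [0.585 0.427 0.094] [0.51  0.362 0.073]
```

```bash
python3 -m jog '[0,0,0.05,0,0,0,-1, -0.02,0.1,0.1,0,0,0,-1, -0.06,0.3,0.2,0,0,0,-1, -0.1,0.5,0.4,0,0,0,-1, -0.1,0.5,0.5,0,0,0,-1, -0.1,0.5,0.5,0,0,0,-1, -0.1,0.5,0.5,0,0,0,-1, -0.1,0.5,0.5,0,0,0,-1, -0.1,0.5,0.5,0,0,0,-1, -0.1,0.5,0.5,0,0,0,-1]'; python3 lid.py
python3 - <<'E'
from h import *
im,X=cloud('side'); a=im[..., ::-1]; cv2.imwrite('pics/end.png',a)
im,X=cloud('top')
for nm,u,v in (('bottle',330,258),('chilli',332,193),('spice',295,156)): print(nm,X[v,u].round(3))
E
```

```text
clock: 5.38
tcp_pos: [0.4874, 0.4877, 0.1439]
orientation: [0.126, -0.109, 0.973, -0.16]
wrist_force: [-0.1, -0.2, -0.7]
finger_gap: 0.0001
grip_force: 0.0
[-0.08 -0.2  -0.66]
lid [0.437 0.278 0.051] [0.593 0.406 0.065] [0.515 0.339 0.058]
bottle [0.416 0.12  0.143]
chilli [0.584 0.112 0.087]
spice [0.674 0.207 0.106]
```

View pics/end.png

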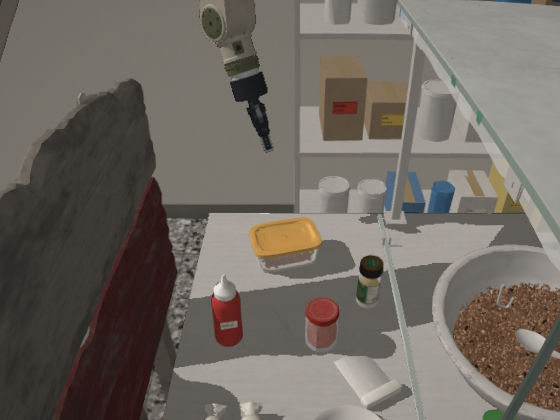

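The tub sits flat with its lid up (px 285,240; lid height 0.058 m). The jars and bottle haven't moved, and the arm is clear.

```bash
python3 -c "
from workcell import env
print(env.hand_in())"
```

```text
the job is handed in; nothing more can be done
None
```

The tub was tipped back onto its base and sits flat, lid up, near where it lay; the jars and sauce bottle haven't moved, the arm is clear, and the job was handed in at about 5.5 s.

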